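# Collect the spacing collars from the sloping cradle on the carrying rod

## Task

Take the carrying rod by its red grip from the green rest, run it uphill through the slot and the holes of all three spacing collars standing in the sloping orange cradle, gently pushing it home until its shoulder meets the cradle's lower plate. Lift the three collars out together on the rod, well clear above the cradle, then lay the rod back in both forks of the rest the way it lay before, collars hanging between the shoulder and the front fork, and let go. Do not ram the cradle, and leave the other things on the bench alone.

Things in the scene. Friction and masses are not known exactly. Their poses are not given: they have to be found in the camera images.
- rod: carrying rod, 215 long, about 140 g, origin on its axis at the shoulder's front face, x to the tip. x -115 to -70: steel stub, diameter 10; -70 to -6: red square grip 16 x 16, flats facing y and z (hold it at x=-38); -6 to 0: dark shoulder disc, diameter 26; 0 to 90: steel shaft, diameter 10; 90 to 100: cone narrowing to 3. Starts level in the rest, tip away from the robot
- rod_tip (a point): tip of the rod's cone, 100 ahead of the rod's origin
- cradle: fixed cradle on a column and foot (foot x -20 to 110, 100 wide); origin on the bench below the mouth, z up, x level, pointing uphill, roughly away from the robot. An orange V-trough, open above, 60 long, rises along x at 27.5 degrees (0.48 rad). Plates 6 thick, 50 wide, close both ends square to the slope, 8 above to 34 below the hole axis, each with an 18 wide slot open at the top
- cradle_mouth (a point): where the collars' common hole axis leaves the outer face of the cradle's lower plate; 140 straight above the cradle's origin. The axis runs from here along the cradle's x, rising at 27.5 degrees. The shaft fits the slot, the shoulder does not: when home, the rod's origin is here and its x axis along the hole axis. Only the foot is in front of the mouth
- collar0_mid (a point): metal spacing collar (a thick ring): outside diameter 45, hole 15, thickness 12, about 50 g, silver. Stands on edge in the trough, first of three leaning one behind the other on the lower plate, about 11 of trough free behind the third. This point is its centre; z is its hole axis, uphill at the start
- collar1_mid (a point): metal spacing collar (a thick ring): outside diameter 45, hole 15, thickness 12, about 50 g, brass-coloured. Stands on edge in the trough, second of three leaning one behind the other on the lower plate, about 11 of trough free behind the third. This point is its centre; z is its hole axis, uphill at the start
- collar2_mid (a point): metal spacing collar (a thick ring): outside diameter 45, hole 15, thickness 12, about 50 g, silver. Stands on edge in the trough, third, uppermost of three leaning one behind the other on the lower plate, about 11 of trough free behind the third. This point is its centre; z is its hole axis, uphill at the start
- rest: fixed rod rest: wooden base 210 x 70 x 10 with two green V forks (8 thick along x, V of 90 degrees open upwards, arms end 13 above the rod axis), the rear one at x=-92, the front one at x=68; origin on the bench, z up, x level along the lying rod towards its tip
- rest_axis (a point): where the rod's origin lies when the rod is in both forks, 80 straight above the rest's origin; the rod's x axis then lies level along the rest's x. At the start it lies up to 12 off this, either way along x; up to 15 is well placed
- old_collar: bystander: worn dark steel ring lying flat, outside 72, hole 32, 10 high; origin at the centre of its underside
- tape_case: bystander: yellow tape-measure case, 62 x 58 x 34 high; origin at the centre of its underside
- wedge_block: bystander: light wooden offcut, 90 x 40 x 22 high; origin at the centre of its underside
- spanner: bystander: spanner lying flat; origin at the middle of its underside
- glue: bystander: white glue jar with orange lid, radius 32, 100 high; origin at the centre of its underside
- pencil_cup: bystander: blue open cup, radius 40, 100 high; origin at the centre of its underside
- brush: bystander: bench brush lying flat; origin at the middle of its underside
- collar0: the same collar as collar0_mid; origin at the centre of its face towards the mouth
- collar1: the same collar as collar1_mid; origin at the centre of its face towards the mouth
- collar2: the same collar as collar2_mid; origin at the centre of its face towards the mouth
Mind the look-alikes: they are no part of the job. Of the things like the rod, leave any that is yellow; of the rest the larger one is meant.

How it is judged:
By the outcome, as a careful person would: the job done as asked, in the order asked, and still so for the second after the job is handed in, with the robot touching nothing.
It also fails if it takes over 61 s, if anything falls off the work surface, if the arm or the gripper's body presses on something with over 40 N, if the wrist force passes 120 N, or if a joint passes its speed limit or range.

## Robot

A 6-joint arm with a two-finger parallel gripper is mounted at the origin on the work surface. World frame = base frame: x ahead of the robot, y to its left, z up, the work surface at z = 0. Lengths are in mm, angles in rad, forces in N, time in s.
With the tool pointing down it reaches from about 350 to 950 mm from the base axis. Payload 17.4 kg.
Tool frame: the origin (TCP) lies at the very end of the fingers, on their centre line; the grasp point (between the pads) lies 19 mm behind it; z points along the fingers, y is the line along which they close (so a half turn about z gives the same grasp; the last joint's range is limited). The gripper opens to 93 mm and grips with 3 to 60 N. Pads are 15 mm wide; open, the fingers measure 128 mm over their backs; the gripper's body (75 mm by 188 mm) begins 65 mm behind the grasp point.
Start: joints at [1.142, 0.116, 1.442, -0, 1.584, -0.038], TCP at [257.135, 624.111, 218.646] pointing down, gripper open.
Joint ranges: [-2.83, 2.83], [-0.83, 2.19], [0.07, 2.5], [-1.14, 4.28], [0.01, 3], [-2.97, 2.97]. Speed limits (rad/s): [1.89, 1.89, 2.22, 3.14, 3.14, 3.14].

## Interface

Orientations are given as [roll, pitch, yaw] about the fixed x, y, z axes, in that order (R = Rz(yaw) Ry(pitch) Rx(roll)).
In Python, from workcell import readout, viewer, ticket gives the robot as it stands.
- The arm moves only by the shell command python3 -m jog 'ROWS'. ROWS is a JSON list of rows, 1 to 8 of them, each written [[dx, dy, dz], [rx, ry, rz], opening]: dx, dy, dz in parts of the range, where 1.0 means 750 mm, then a rotation vector rx, ry, rz in shares of pi rad (1.0 is pi rad), then the finger opening in mm; each row shifts and turns the commanded pose from where the row before left it, along the tool's axes as they then stand; what a row does not reach is not made up. A row lasts 1/10 s, in which the tool goes at most 50 mm and 0.15 rad, less where a joint would pass 70% of its speed; a pose out of reach is approached as far as the arm can. The fingers move at their own pace and stop on an object; the grip force is fixed at half the most. Time passes only in rows, so rows that do not move let the fingers close. It prints the time, the measured TCP pose, the force, the opening and the grip force at its end. No shift or turn number may pass 1 either way. Input that does not fit is refused with a message, and nothing moves.
- readout.observe(): the state, without advancing time (a new reading comes with each control period).
- viewer.capture(name): name is "scene" or "top" or "wrist"; returns a dict with "frame" (480x640x3 uint8, red, green, blue), "z_map" (480x640 float32, mm along the optical axis (not along the pixel's ray), 0 where there is no reading), "mtx" (3x3 intrinsics, pixels), "k1" (the pictures are not rectified: a ray, as slopes to the right and down, at radius r is drawn at 1 + k1 r^2 times it, then the intrinsics apply), "R" (3x3) and "t" (3): a world point X has camera coordinates R X + t. Camera axes: x right, y down, z forward; pixel columns grow to the right and rows downward; lengths in mm; the calibration is good to about 2 mm. A picture is of the moment at which its call begins.
- ticket.sign_off(): hands the job in; it is judged then, once.
The state is a dict: "time_s": time; "qpos": joint angles; "qd": joint speeds; "tau": joint torques, N m; "position": TCP position; "eef_rot": TCP orientation; "contact_force": force on the tool from outside, world axes, zero at the start; "wrist_torque": the same for the moment, N m; "grip_width": finger opening in mm; "grasp_force": force on a finger pad.
Only numpy, scipy, OpenCV 4.12 (cv2) and the standard library are available. Lean on these libraries where they do the work, as an engineer would, in place of code of your own. Each camera call takes 0.05 s, during which the arm holds its last target. There are 200 camera calls.

## Working session

There is one attempt and no reset: what is moved stays moved. The work goes in short steps, Python scripts to look and compute and a shell command to move; the robot and the scene stay as the last step left them, time stands still between calls to the robot, and variables do not carry over. Pictures are saved under pics/ and viewed, at most 10 in all, crops included, and the job is handed in when it is done.

```bash
mkdir -p pics; ls
cat > h.py <<'E'
import numpy as np, cv2
from scipy.spatial.transform import Rotation as Ro
from workcell import readout, viewer, ticket
def cap(n):
    c=viewer.capture(n); np.savez('pics/'+n+'.npz',**{k:np.asarray(v) for k,v in c.items()}); return c
def load(n): return dict(np.load('pics/'+n+'.npz'))
def save(c,f): cv2.imwrite('pics/'+f,np.ascontiguousarray(c['frame'][:,:,::-1]))
def slopes(c,uv):
    uv=np.atleast_2d(uv).astype(float); K=c['mtx']
    d=(uv-[K[0,2],K[1,2]])/[K[0,0],K[1,1]]; s=d.copy()
    for _ in range(20): s=d/(1+float(c['k1'])*(s**2).sum(1,keepdims=True))
    return s
def pts(c,uv):  # by z_map
    uv=np.atleast_2d(uv); s=slopes(c,uv); z=c['z_map'][uv[:,1].astype(int),uv[:,0].astype(int)]
    X=np.c_[s,np.ones(len(s))]*z[:,None]; return (X-c['t'])@c['R']
def ray(c,uv):
    s=slopes(c,uv); d=np.c_[s,np.ones(len(s))]@c['R']; return -c['R'].T@c['t'],d
def onz(c,uv,z):
    o,d=ray(c,uv); return o+d*((z-o[2])/d[:,2])[:,None]
def proj(c,X):
    p=np.atleast_2d(X)@c['R'].T+c['t']; s=p[:,:2]/p[:,2:]; s=s*(1+float(c['k1'])*(s**2).sum(1,keepdims=True))
    return s*[c['mtx'][0,0],c['mtx'][1,1]]+[c['mtx'][0,2],c['mtx'][1,2]]
E
python3 - <<'E'
from h import *
for n in ('scene','top'):
    c=cap(n); save(c,n+'0.png'); print(n,-c['R'].T@c['t'],c['k1'],c['mtx'][0,0])
print(readout.observe())
E
```

```text
pics
scene [954.5218115  553.70277818 916.80746461] -0.13527677305131464 495.9683342923693
top [ 309.5158547    -2.04681314 1118.44328535] -0.010616476878237656 508.61448337761703
{'time_s': 0.1, 'qpos': array([ 1.14221767e+00,  1.16418837e-01,  1.44217932e+00, -3.13954903e-05,
        1.58401047e+00, -3.77665472e-02]), 'qd': array([-0.00022191, -0.00030927, -0.00129201,  0.00152378, -0.002259  ,
       -0.0017797 ]), 'tau': array([ 1.58525767e-03, -7.22888517e+01, -6.23864794e+01,  7.80552160e-02,
        2.27680692e-02, -7.79342167e-05]), 'position': array([257.05462598, 623.94102573, 218.00383232]), 'eef_rot': array([-3.14057622e+00, -6.98992630e-06,  2.75078014e+00]), 'contact_force': array([ 0.22225747, -0.0711375 , -0.44167139]), 'wrist_torque': array([-0.04687371,  0.03586624, -0.00680753]), 'grasp_force': 0.0, 'grip_width': 92.73267401387085}
```

View pics/scene0.png

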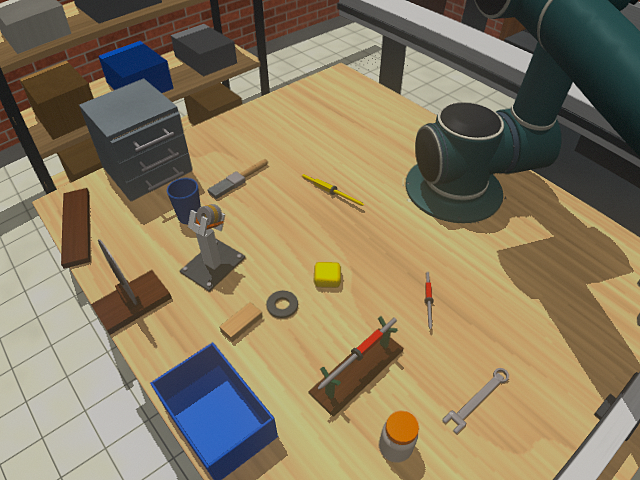

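View pics/top0.png

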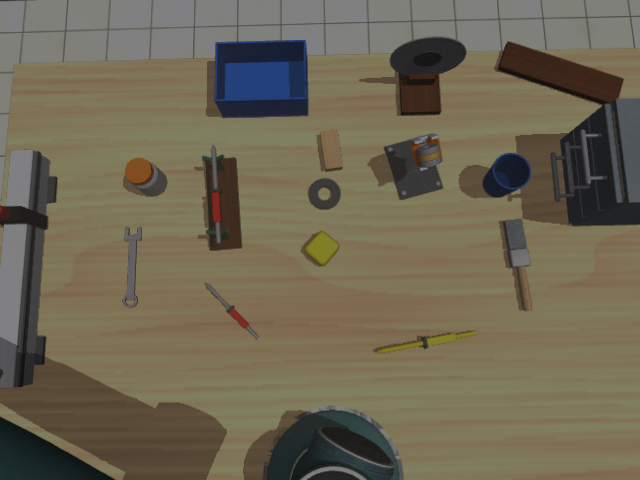

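Candidates for the rod, by pixel in the top image:
- Red-gripped rod in the green rest at (215,200), which is (360,350) in the scene image.
- Small red-gripped rod lying flat at (232,310), scene (429,290).
- Yellow rod at (425,342), scene (333,190).

I choose the large red one in the rest. The cradle is at top (425,155), scene (207,225).

Run:
```python
from h import *
t=load('top'); s=load('scene')
def crop(c,x,y,w,h): return cv2.resize(c['frame'][y:y+h,x:x+w,::-1],(400,300),interpolation=cv2.INTER_CUBIC)
im=np.vstack([np.hstack([crop(t,165,140,120,120),crop(s,300,310,120,110)]),np.hstack([crop(t,380,125,80,80*3//4),crop(s,170,195,80,60)])])
cv2.imwrite('pics/crop1.png',im)
for n,c,box in (('top',t,(190,140,250,260)),('scene',s,(300,300,410,400))):
    hsv=cv2.cvtColor(c['frame'],cv2.COLOR_RGB2HSV); 
    m=(((hsv[...,0]<6)|(hsv[...,0]>174))&(hsv[...,1]>170)&(hsv[...,2]>70))
    b=np.zeros_like(m); b[box[1]:box[3],box[0]:box[2]]=1; m&=b
    v,u=np.nonzero(m); uv=np.c_[u,v]; P=pts(c,uv); print(n,'red',len(u),uv.mean(0),'mean',P.mean(0),'z pct',np.percentile(P[:,2],[5,50,95]),'rect',cv2.minAreaRect(uv.astype(np.float32)))
    m=((hsv[...,0]>=6)&(hsv[...,0]<16)&(hsv[...,1]>170)&(hsv[...,2]>80))
    bb=(405,130,450,180) if n=='top' else (175,195,235,250)
    b=np.zeros_like(m); b[bb[1]:bb[3],bb[0]:bb[2]]=1; m&=b
    v,u=np.nonzero(m); P=pts(c,np.c_[u,v]); print('orange',len(u),P.min(0),P.max(0),P.mean(0))
    # all points of cradle above 110
    ys,xs=np.mgrid[bb[1]:bb[3],bb[0]:bb[2]]; P=pts(c,np.c_[xs.ravel(),ys.ravel()]); k=P[:,2]>115
    print('cradle>115',k.sum(),P[k].min(0),P[k].max(0))
```

```text
top red 216 [215.85185185 206.55092593] mean [560.3568912  229.82940307  87.46184231] z pct [84.3199642  87.37544708 91.41313338] rect ((215.84242248535156, 206.47860717773438), (28.881147384643555, 7.4853949546813965), 86.42366790771484)
orange 88 [ 622.45948906 -229.88611885  136.07919173] [ 673.07340656 -172.80672741  162.06296619] [ 660.22801024 -197.4449688   149.26981337]
cradle>115 930 [ 309.5158547  -235.38714099  116.73461145] [ 690.35883841   -2.04681314 1118.44328535]
scene red 194 [369.28350515 340.74226804] mean [561.44372743 233.40374802  87.36944139] z pct [84.9925464  87.44581463 89.69244711] rect ((369.52618408203125, 340.52923583984375), (7.060181617736816, 28.632957458496094), 48.179832458496094)
orange 55 [ 622.6665726  -215.89053536  134.58643873] [ 671.90471334 -166.08548566  156.31768982] [ 651.85169823 -183.30771375  145.71249588]
cradle>115 893 [ 611.69984322 -222.95056232  115.12361075] [954.5218115  553.70277818 916.80746461]
```

View pics/crop1.png

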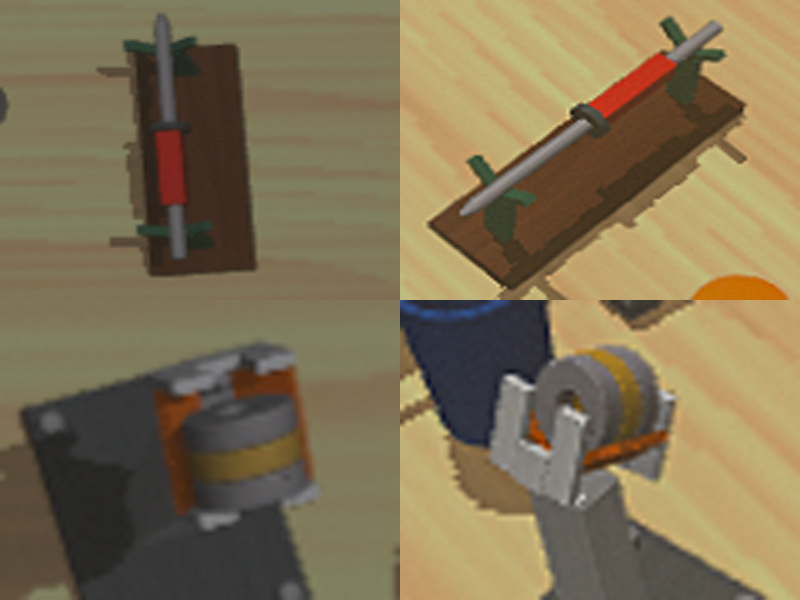

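The crop shows the rod in both green forks, with its tip away from the robot. The red grip is at top (216,207) and scene (369,341). The collars lean on the cradle's robot-side plate, with the free gap on the far side.

```bash
cat >> h.py <<'E'
np.set_printoptions(precision=4,suppress=True)
def pose():
    o=readout.observe(); return o['position'],Ro.from_euler('xyz',o['eef_rot'])
def rodR(yaw,pitch):  # tool pose holding the rod: tool x = rod x, z = -rod z
    return Ro.from_euler('ZY',[yaw,-pitch])*Ro.from_euler('x',np.pi)
def plan(p1,R1,n=None,start=None):
    p,R=start or pose(); d=R.inv().apply(np.asarray(p1)-p); w=(R.inv()*R1).as_rotvec()
    n=n or int(np.ceil(max(np.linalg.norm(d)/48,np.linalg.norm(w)/0.14,1)))
    S=sum(Ro.from_rotvec(w*k/n).as_matrix() for k in range(n))
    print('total d',d,'w',w,'n',n,'row:',np.linalg.solve(S,d),w/n); return p1,R1
E
python3 - <<'E'
from h import *
c=cap('wrist'); p,R=pose(); M=R.as_matrix()
print('cam in tool',M.T@(-c['R'].T@c['t']-p)); print(M.T@c['R'].T, c['mtx'],c['k1'])
t=load('top'); hsv=cv2.cvtColor(t['frame'],cv2.COLOR_RGB2HSV)
# rod line from top: pixels in box with depth z>78 (rod body) 
ys,xs=np.mgrid[140:250,200:230]; uv=np.c_[xs.ravel(),ys.ravel()]; P=pts(t,uv); k=(P[:,2]>79)&(P[:,2]<98); P=P[k]
vx,vy,x0,y0=cv2.fitLine(P[:,:2].astype(np.float32),cv2.DIST_HUBER,0,.01,.01).ravel(); print('rod yaw',np.arctan2(vy,vx),'at',x0,y0,P[:,0].min(),P[:,0].max())
# foot yaw: dark grey pixels near cradle at z~<20
ys,xs=np.mgrid[130:205,380:450]; uv=np.c_[xs.ravel(),ys.ravel()]; P=pts(t,uv); f=t['frame'][uv[:,1],uv[:,0]].astype(int)
k=(P[:,2]<15)&(P[:,2]>-8)&(f.max(1)<85)&(np.ptp(f,axis=1)<15); print('foot',k.sum(),cv2.minAreaRect(P[k][:,:2].astype(np.float32)),np.median(P[k],0))
plan([600,225,330],rodR(0.05,0))
E
```

```text
cam in tool [  72.3283   -1.3648 -166.1648]
[[ 0.0012 -0.9654 -0.2606]
 [ 1.      0.0012  0.0003]
 [ 0.     -0.2606  0.9654]] [[361.656    0.     320.2086]
 [  0.     361.656  244.8037]
 [  0.       0.       1.    ]] -0.06061444150427217
rod yaw 0.0725588 at 583.942 231.02136 482.930535085371 695.0984054527546
foot 1621 ((663.42333984375, -199.039306640625), (132.3090362548828, 99.05918884277344), 14.205573081970215) [ 642.6656 -184.5848    8.2029]
total d [-469.0436 -238.3552 -111.7039] w [-0.0003  0.0012  2.7008] n 20 row: [-25.0069  26.4151  -5.602 ] [-0.      0.0001  0.135 ]
```

The rows are not in the units I measure in: shifts go in shares of 750 mm and turns go in shares of pi rad. I convert before sending: -40 mm / 750 = -0.0533, 1.6 mm / 750 = 0.0021.

```bash
python3 -m jog '[[[-0.0533, -0.0293, 0.0021], [0, 0, 0], 93], [[-0.0533, -0.0293, 0.0021], [0, 0, 0], 93], [[-0.0533, -0.0293, 0.0021], [0, 0, 0], 93], [[-0.0533, -0.0293, 0.0021], [0, 0, 0], 93], [[-0.0533, -0.0293, 0.0021], [0, 0, 0], 93], [[-0.0533, -0.0293, 0.0021], [0, 0, 0], 93], [[-0.0533, -0.0293, 0.0021], [0, 0, 0], 93], [[-0.0533, -0.0293, 0.0021], [0, 0, 0], 93]]'
python3 -m jog '[[[-0.0533, -0.0293, 0.0021], [0, 0, 0], 93], [[-0.0533, -0.0293, 0.0021], [0, 0, 0], 93], [[-0.0533, -0.0293, 0.0021], [0, 0, 0], 93], [[0, 0, 0], [0, 0, 0.0449], 93], [[0, 0, 0], [0, 0, 0.0449], 93], [[0, 0, 0], [0, 0, 0.0449], 93], [[0, 0, 0], [0, 0, 0.0449], 93], [[0, 0, 0], [0, 0, 0.0449], 93]]'
python3 -m jog '[[[0, 0, 0], [0, 0, 0.0449], 93], [[0, 0, 0], [0, 0, 0.0449], 93], [[0, 0, 0], [0, 0, 0.0449], 93], [[0, 0, 0], [0, 0, 0.0449], 93], [[0, 0, 0], [0, 0, 0.0449], 93], [[0, 0, 0], [0, 0, 0.0449], 93], [[0, 0, 0], [0, 0, 0.0449], 93], [[0, 0, 0], [0, 0, 0.0449], 93]]'
python3 -m jog '[[[0, 0, 0], [0, 0, 0.0449], 93], [[0, 0, 0], [0, 0, 0.0449], 93], [[0, 0, 0], [0, 0, 0.0449], 93], [[0, 0, 0], [0, 0, 0.0449], 93], [[0, 0, 0], [0, 0, 0.0449], 93], [[0, 0, 0], [0, 0, 0.0449], 93], [[0, 0, 0], [0, 0, 0], 93]]'
python3 - <<'E'
from h import *
c=cap('wrist'); save(c,'w1.png'); np.savez('pics/w1.npz',**c); p,R=pose(); print(p,R.as_euler('xyz'),readout.observe()['qpos'])
# plan to view of the cradle: TCP over the collars' middle, 75 above axis, tilted as the hole axis
y=0.248; m=np.array([620,-210,140.]); A=rodR(y,0.48); tgt=m+A.apply([10,0,-110])
plan(tgt,A)
E
```

```text
time_s: 0.95
position: [486.8, 337.8, 205.7]
eef_rot: [3.142, -0.0, 2.751]
contact_force: [0.5, 1.0, 0.0]
grip_width: 93.4
grasp_force: 0.0
time_s: 1.75
position: [571.7, 232.6, 200.8]
eef_rot: [-3.141, -0.0, 2.04]
contact_force: [0.1, 0.7, 0.5]
grip_width: 92.8
grasp_force: 0.0
time_s: 2.55
position: [571.7, 232.7, 200.8]
eef_rot: [-3.141, 0.0, 0.912]
contact_force: [-1.1, -0.2, -0.6]
grip_width: 92.9
grasp_force: 0.0
time_s: 3.25
position: [571.7, 232.7, 200.8]
eef_rot: [3.141, 0.0, 0.069]
contact_force: [0.3, -0.3, -0.2]
grip_width: 92.9
grasp_force: 0.0
[571.6983 232.7302 200.8441] [3.1415 0.0003 0.0748] [ 0.3453 -0.0036  1.5949  0.      1.5506  1.8412]
total d [-26.2413 452.3301 -41.2952] w [ 0.0416  0.4791 -0.1698] n 10 row: [-5.0985 44.8883 -5.7085] [ 0.0042  0.0479 -0.017 ]
```

View pics/w1.png

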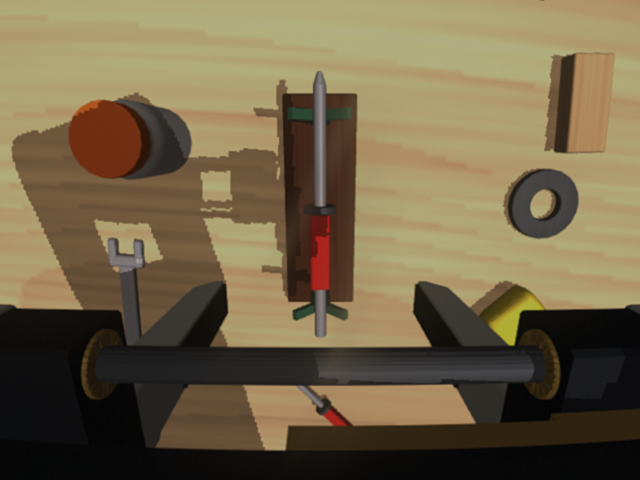

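w1 shows the rod running straight up the picture at u≈320: tip (320,72), shoulder (320,210), rear end (320,335). Green forks are at rows ≈115 and ≈312.

```bash
cat > m1.py <<'E'
from h import *
def rodmeas(c):
    hsv=cv2.cvtColor(c['frame'],cv2.COLOR_RGB2HSV)
    ys,xs=np.mgrid[60:345,300:342]; uv=np.c_[xs.ravel(),ys.ravel()]; P=pts(c,uv); k=(P[:,2]>77)&(P[:,2]<97)
    green=(hsv[...,0]>45)&(hsv[...,0]<95)&(hsv[...,1]>60)
    k&=~green[uv[:,1],uv[:,0]]; P=P[k]
    vx,vy,x0,y0=cv2.fitLine(P[:,:2].astype(np.float32),cv2.DIST_HUBER,0,.01,.01).ravel(); yaw=np.arctan2(vy,vx)*1.0
    if vx<0: yaw=np.arctan2(-vy,-vx)
    e=np.array([np.cos(yaw),np.sin(yaw)]); n=np.array([-e[1],e[0]]); s=P[:,:2]@e
    print('yaw',yaw,'lateral',np.mean(P[:,:2]@n),'s range',s.min(),s.max(), 'shaft origin est', s.max()-100, s.min()+115)
    red=((hsv[...,0]<6)|(hsv[...,0]>174))&(hsv[...,1]>150)&(hsv[...,2]>60); red[:190]=0; red[300:]=0; red[:,:300]=0; red[:,342:]=0
    v,u=np.nonzero(red); Q=pts(c,np.c_[u,v]); t=Q[Q[:,2]>84]; print('grip s',np.percentile(t[:,:2]@e,[0.5,99.5]),'top z',np.median(t[:,2]))
    # shaft top z by stretches
    for a in (-110,-75,10,40,55,80):
        o=s.max()-100; w=(abs(s-o-a)<8); print(a,'z95',np.percentile(P[w,2],90),'lat',np.mean(P[w,:2]@n))
    g=green.copy(); 
    v,u=np.nonzero(g); G=pts(c,np.c_[u,v]); G=G[(G[:,2]>30)&(G[:,2]<110)&(abs(G[:,:2]@n-np.mean(P[:,:2]@n))<40)]
    gs=G[:,:2]@e; o=s.max()-100
    for nm,kk in (('rear',gs<o-40),('front',gs>o+30)):
        top=kk&(G[:,2]>82); print(nm,kk.sum(),'s',np.percentile(gs[top],[2,50,98]),'lat',np.percentile(G[top,:2]@n,[0,50,100]),'z',np.percentile(G[kk,2],[2,98]))
    return yaw
if __name__=='__main__':
    rodmeas(dict(np.load('pics/w1.npz')))
E
python3 m1.py
python3 -m jog '[[[-0.0067, 0.06, -0.008], [0.0013, 0.0153, -0.0054], 93], [[-0.0067, 0.06, -0.008], [0.0013, 0.0153, -0.0054], 93], [[-0.0067, 0.06, -0.008], [0.0013, 0.0153, -0.0054], 93], [[-0.0067, 0.06, -0.008], [0.0013, 0.0153, -0.0054], 93], [[-0.0067, 0.06, -0.008], [0.0013, 0.0153, -0.0054], 93], [[-0.0067, 0.06, -0.008], [0.0013, 0.0153, -0.0054], 93], [[-0.0067, 0.06, -0.008], [0.0013, 0.0153, -0.0054], 93], [[-0.0067, 0.06, -0.008], [0.0013, 0.0153, -0.0054], 93]]'
python3 -m jog '[[[-0.0067, 0.06, -0.008], [0.0013, 0.0153, -0.0054], 93], [[-0.0067, 0.06, -0.008], [0.0013, 0.0153, -0.0054], 93], [[0, 0, 0], [0, 0, 0], 93], [[0, 0, 0], [0, 0, 0], 93]]'
python3 - <<'E'
from h import *
c=cap('wrist'); save(c,'w2.png'); np.savez('pics/w2.npz',**c); p,R=pose(); print(p,R.as_euler('xyz'),readout.observe()['qpos'])
E
```

```text
yaw 0.071883544 lateral 189.76574031363856 s range 498.0030309281933 713.1790762042947 shaft origin est 613.1790762042947 613.0030309281933
grip s [544.8276 606.4584] top z 87.94812319420755
-110 z95 85.52383141321978 lat 190.16244970013992
-75 z95 87.55331128784837 lat 190.07082074464216
10 z95 85.5017345338412 lat 189.9581691866983
40 z95 85.57217884874427 lat 189.93659829188303
55 z95 85.60741287486448 lat 190.22234150644553
80 z95 85.64032675867409 lat 190.02221299678192
rear 219 s [519.656  523.7857 527.2017] lat [178.1414 205.227  211.9968] z [78.5217 93.0888]
front 507 s [679.1232 682.85   686.3332] lat [167.9335 201.0075 213.3257] z [74.9905 92.8705]
time_s: 4.1
position: [572.2, -132.2, 239.7]
eef_rot: [-3.139, -0.388, 0.215]
contact_force: [1.3, 0.2, -0.3]
grip_width: 93.0
grasp_force: 0.0
time_s: 4.5
position: [578.1, -222.4, 245.3]
eef_rot: [3.139, -0.48, 0.247]
contact_force: [-0.3, 0.2, -0.3]
grip_width: 92.8
grasp_force: 0.0
[ 578.3627 -221.2684  245.4701] [ 3.139  -0.4804  0.2476] [-0.5721 -0.2452  1.7975  0.3601  1.2652  0.6989]
```

View pics/w2.png

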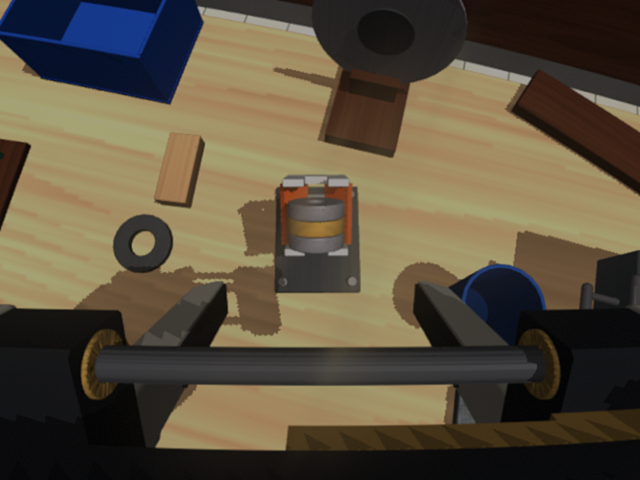

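w2 shows the cradle at about (316,230). Collars span rows 200–250, the lower plate is near row 252 and the upper plate near row 182. The hole axis runs up the picture.

```bash
cat > m2.py <<'E'
from h import *
from scipy.optimize import least_squares
def cradle(c,box=(265,165,370,300),yaw=0.248,pitch=0.48,m=np.array([620,-210,140.])):
    ys,xs=np.mgrid[box[1]:box[3],box[0]:box[2]]; uv=np.c_[xs.ravel(),ys.ravel()]; P=pts(c,uv); z=c['z_map'][uv[:,1],uv[:,0]]
    f=c['frame'][uv[:,1],uv[:,0]].astype(int); ok=z>0; P=P[ok]; f=f[ok]
    B=Ro.from_euler('ZY',[yaw,-pitch]).as_matrix(); Q=(P-m)@B   # x along axis, y left, z up
    r=np.hypot(Q[:,1],Q[:,2])
    col=(Q[:,0]>2)&(Q[:,0]<46)&(r>19)&(r<26)&(Q[:,2]>12)&(abs(Q[:,1])<15)
    for a,b in ((2,46),(2,18),(18,30),(30,46)):
        k=col&(Q[:,0]>a)&(Q[:,0]<b)
        if k.sum()<20: print(a,b,k.sum()); continue
        g=least_squares(lambda q:np.hypot(Q[k,1]-q[0],Q[k,2]-q[1])-22.5,[0,0],loss='soft_l1',f_scale=1.).x
        print('collar',a,b,k.sum(),'y,z centre',g,'s',np.percentile(Q[k,0],[1,99]),'rms',np.std(np.hypot(Q[k,1]-g[0],Q[k,2]-g[1])-22.5))
    k=col; g=least_squares(lambda q:np.hypot(Q[k,1]-q[0]-q[2]*Q[k,0],Q[k,2]-q[1]-q[3]*Q[k,0])-22.5,[0,0,0,0],loss='soft_l1',f_scale=1.).x
    print('line fit y0 z0 dy dz',g)
    br=col&(f[:,0]-f[:,2]>40); print('brass s',br.sum(),np.percentile(Q[br,0],[2,98]) if br.any() else '')
    # plates top: z' 5..10
    pl=(Q[:,2]>3)&(Q[:,2]<11)&(np.ptp(f,axis=1)<40)&(abs(Q[:,1])<30)&(abs(Q[:,1])>7)
    for nm,kk in (('low',pl&(Q[:,0]>-8)&(Q[:,0]<10)),('up',pl&(Q[:,0]>55)&(Q[:,0]<80))):
        if kk.any(): print(nm,kk.sum(),'s',np.percentile(Q[kk,0],[2,50,98]),'y',np.percentile(Q[kk,1],[0,2,98,100]),'inner',np.min(Q[kk&(Q[:,1]>0),1],initial=99),np.max(Q[kk&(Q[:,1]<0),1],initial=-99),'z med',np.median(Q[kk,2]))
    return Q,f
if __name__=='__main__':
    cradle(dict(np.load('pics/w2.npz')))
    A=rodR(0.248,0.48); m=np.array([620,-210,140.])
    print('closer'); t1=plan(m+A.apply([-35,0,-75]),A)   # tool 75 above axis, 35 before the mouth
E
python3 m2.py
```

```text
collar 2 46 1924 y,z centre [ 0.3048 -0.1995] s [ 6.057  41.1021] rms 0.7462485238841796
collar 2 18 632 y,z centre [ 0.2631 -0.1985] s [ 5.8707 17.684 ] rms 0.7193649353403342
collar 18 30 644 y,z centre [ 0.3349 -0.2369] s [18.1072 29.8862] rms 0.7103138227764104
collar 30 46 648 y,z centre [ 0.3108 -0.162 ] s [30.1384 41.3181] rms 0.8039627628301185
line fit y0 z0 dy dz [ 0.2614 -0.1468  0.0019 -0.0022]
brass s 629 [17.1838 28.8899]
low 277 s [-0.6114  2.1808  9.1559] y [-24.954  -24.2326  24.4934  24.7058] inner 9.658072715725114 -9.101190322598221 z med 8.550912093779234
up 263 s [55.0454 57.2255 59.3625] y [-24.5336 -23.7554  24.4852  25.0905] inner 9.741177746787608 -8.809247753619921 z med 8.417891711457672
closer
total d [-45.464   -0.7962  38.4473] w [ 0.0028 -0.0004 -0.0003] n 2 row: [-22.7301  -0.3865  19.2262] [ 0.0014 -0.0002 -0.0002]
```

Run:
```python
from h import *
from m2 import cradle
print('TOP'); cradle(load('top'),(400,125,455,185)); print('SCENE'); cradle(load('scene'),(175,195,240,255))
A=rodR(0.072,0); e=A.apply([1,0,0]); n=-A.apply([0,1,0]); g=575.1*e+190*n
plan(g+[0,0,161.4],A,10); print(g)
```

```text
TOP
collar 2 46 275 y,z centre [-1.3544  0.2247] s [ 5.9288 41.2365] rms 1.4106411328652357
collar 2 18 98 y,z centre [-1.1649  0.1571] s [ 5.5075 17.6759] rms 1.3472147647850266
collar 18 30 84 y,z centre [-1.5289  0.4997] s [18.3489 29.5964] rms 1.4253637036580322
collar 30 46 93 y,z centre [-1.2796 -0.0217] s [30.2636 41.398 ] rms 1.4222106474007017
line fit y0 z0 dy dz [-1.1336  0.3673 -0.0098 -0.0063]
brass s 81 [18.9405 28.903 ]
low 41 s [-0.5686  1.889   9.5673] y [-24.5477 -24.3199  23.9968  24.3625] inner 8.355727494008605 -10.351978401384672 z med 8.787758696261292
up 36 s [55.4274 57.6254 59.4187] y [-25.807  -24.5167  24.318   24.801 ] inner 9.730196741795966 -9.144869979137855 z med 8.762747687391975
SCENE
collar 2 46 91 y,z centre [ 1.6736 -1.5842] s [ 5.7828 43.9364] rms 1.0658827902869716
collar 2 18 26 y,z centre [ 2.1188 -1.5545] s [ 3.7392 16.5503] rms 1.3037746801014036
collar 18 30 28 y,z centre [ 2.0547 -1.4983] s [18.1269 29.2384] rms 0.8257508089903205
collar 30 46 37 y,z centre [ 1.1373 -1.6436] s [30.8703 44.7044] rms 0.981895318438552
line fit y0 z0 dy dz [ 2.7092 -1.4437 -0.0378 -0.0049]
brass s 33 [ 5.3002 34.0927]
low 14 s [0.816  6.5828 9.7621] y [20.5984 20.7009 27.9833 28.0895] inner 20.598354463501742 -99.0 z med 6.8586737642528135
up 37 s [55.3988 59.0921 61.6733] y [-24.0985 -22.7478  26.6019  27.5805] inner 10.960869939310362 -7.267438305721835 z med 5.965944814473727
total d [  43.5888 -443.1797  116.346 ] w [-0.0396 -0.4794  0.1716] n 10 row: [  3.321  -44.8328   9.9569] [-0.004  -0.0479  0.0172]
[559.9418 230.8792  -0.    ]
```

In the tool's units: -44.8 mm / 750 = -0.0597, 10 mm / 750 = 0.0133, -0.048 rad / 3.1416 = -0.0153.

```bash
python3 -m jog '[[[0.0044, -0.0597, 0.0133], [-0.0013, -0.0153, 0.0054], 93], [[0.0044, -0.0597, 0.0133], [-0.0013, -0.0153, 0.0054], 93], [[0.0044, -0.0597, 0.0133], [-0.0013, -0.0153, 0.0054], 93], [[0.0044, -0.0597, 0.0133], [-0.0013, -0.0153, 0.0054], 93], [[0.0044, -0.0597, 0.0133], [-0.0013, -0.0153, 0.0054], 93], [[0.0044, -0.0597, 0.0133], [-0.0013, -0.0153, 0.0054], 93], [[0.0044, -0.0597, 0.0133], [-0.0013, -0.0153, 0.0054], 93], [[0.0044, -0.0597, 0.0133], [-0.0013, -0.0153, 0.0054], 93]]' | head -1
python3 -m jog '[[[0.0044, -0.0597, 0.0133], [-0.0013, -0.0153, 0.0054], 93], [[0.0044, -0.0597, 0.0133], [-0.0013, -0.0153, 0.0054], 93], [[0, 0, 0], [0, 0, 0], 93], [[0, 0, 0], [0, 0, 0], 93]]'|head -3
python3 - <<'E'
from h import *
from m1 import rodmeas
c=cap('wrist'); np.savez('pics/w3.npz',**c); rodmeas(c)
A=rodR(0.072,0); plan([559.94,230.88,61.4],A,4); print(readout.observe()['qpos'])
E
```

```text
time_s: 5.35
time_s: 5.75
position: [559.6, 232.5, 160.9]
eef_rot: [3.141, 0.001, 0.077]
yaw 0.07872861 lateral 185.82562415607944 s range 502.4714658378804 701.5759958747863 shaft origin est 601.5759958747863 617.4714658378804
grip s [546.6668 607.9082] top z 87.9664685900994Traceback (most recent call last):
  File "<stdin>", line 3, in <module>
  File "m1.py", line 15, in rodmeas
    o=s.max()-100; w=(abs(s-o-a)<8); print(a,'z95',np.percentile(P[w,2],90),'lat',np.mean(P[w,:2]@n))
                                                   ~~~~~~~~~~~~~^^^^^^^^^^^
    return _quantile_unchecked(
        a, q, axis, out, overwrite_input, method, keepdims, weights)
    return _ureduce(a,
                    func=_quantile_ureduce_func,
    ...<5 lines>...
                    overwrite_input=overwrite_input,
                    method=method)
    r = func(a, **kwargs)
    result = _quantile(arr,
                       quantiles=q,
    ...<2 lines>...
                       out=out,
                       weights=wgt)
    slices_having_nans = np.isnan(arr[-1, ...])
                                  ~~~^^^^^^^^^
IndexError: index -1 is out of bounds for axis 0 with size 0
```

Run:
```python
from h import *
c=dict(np.load('pics/w3.npz')); A=rodR(0.072,0); e=A.apply([1,0,0]); n=-A.apply([0,1,0])
print(proj(c,613.1*e+190*n+[0,0,80])); hsv=cv2.cvtColor(c['frame'],cv2.COLOR_RGB2HSV)
ys,xs=np.mgrid[0:330,200:440]; P=pts(c,np.c_[xs.ravel(),ys.ravel()]); h=hsv[ys.ravel(),xs.ravel()]; s=P@e; l=P@n
red=((h[:,0]<6)|(h[:,0]>174))&(h[:,1]>150)&(P[:,2]>84)&(abs(l-190)<15)
print('grip s',np.percentile(s[red],[.5,99.5]),'lat',np.percentile(l[red],[1,50,99]))
k=(P[:,2]>81)&(P[:,2]<88)&(abs(l-190)<8)&(s>615)&(s<706); print('shaft lat',np.polyfit(s[k]-613,l[k],1),'z90',np.percentile(P[k,2],90), 's',s[k].max())
plan([559.94,230.88,61.4],A,4); print(readout.observe()['qpos'])
```

```text
[[321.133  197.6138]]
grip s [545.4229 606.6429] lat [182.6603 190.3734 197.4848]
shaft lat [ -0.0004 190.2527] z90 85.47636042517533 s 705.9814972394598
total d [ -0.068    0.5218 100.079 ] w [ 0.0004 -0.0004  0.0032] n 4 row: [-0.0127  0.1346 25.0197] [ 0.0001 -0.0001  0.0008]
[ 0.3501 -0.013   1.6682 -0.0005  1.486   1.8458]
```

In the tool's units: 30 mm / 750 = 0.04, 25 mm / 750 = 0.0333, 0.003 rad / 3.1416 = 0.001.

```bash
python3 -m jog '[[[0, 0.0007, 0.04], [0, 0, 0.001], 93], [[0, 0, 0.04], [0, 0, 0], 93], [[0, 0, 0.0333], [0, 0, 0], 93], [[0, 0, 0.0133], [0, 0, 0], 93], [[0, 0, 0.0067], [0, 0, 0], 93], [[0, 0, 0], [0, 0, 0], 12], [[0, 0, 0], [0, 0, 0], 12], [[0, 0, 0], [0, 0, 0], 12]]'
python3 -m jog '[[[0, 0, 0], [0, 0, 0], 12], [[0, 0, 0], [0, 0, 0], 12], [[0, 0, 0], [0, 0, 0], 12], [[0, 0, 0], [0, 0, 0], 12]]'
python3 -m jog '[[[0, 0, -0.0067], [0, 0, 0], 12], [[0, 0, -0.02], [0, 0, 0], 12], [[0, 0, -0.04], [0, 0, 0], 12], [[0, 0, -0.04], [0, 0, 0], 12], [[0, 0, 0], [0, 0, 0], 12], [[0, 0, 0], [0, 0, 0], 12]]'
```

```text
time_s: 6.6
position: [561.1, 230.1, 62.6]
eef_rot: [-3.141, -0.002, 0.069]
contact_force: [0.6, -0.0, 0.7]
grip_width: 73.4
grasp_force: 0.0
time_s: 7.0
position: [560.6, 230.0, 61.3]
eef_rot: [-3.142, 0.0, 0.069]
contact_force: [0.5, 0.6, 0.2]
grip_width: 41.5
grasp_force: 0.0
time_s: 7.6
position: [561.0, 230.1, 142.8]
eef_rot: [-3.141, -0.002, 0.069]
contact_force: [-0.5, -0.5, 0.0]
grip_width: 12.2
grasp_force: 0.0
```

The fingers close at only about 80 mm/s, so I lifted before they had closed. I'll reopen a little, check the rod and go down again.

```bash
python3 -m jog '[[[0, 0, 0], [0, 0, 0], 50], [[0, 0, 0], [0, 0, 0], 50], [[0, 0, 0], [0, 0, 0], 50], [[0, 0, 0], [0, 0, 0], 50]]'
python3 - <<'E'
from h import *
c=cap('wrist'); np.savez('pics/w4.npz',**c); A=rodR(0.072,0); e=A.apply([1,0,0]); n=-A.apply([0,1,0])
hsv=cv2.cvtColor(c['frame'],cv2.COLOR_RGB2HSV)
ys,xs=np.mgrid[0:330,200:440]; P=pts(c,np.c_[xs.ravel(),ys.ravel()]); h=hsv[ys.ravel(),xs.ravel()]; s=P@e; l=P@n
red=((h[:,0]<6)|(h[:,0]>174))&(h[:,1]>150)&(P[:,2]>84)&(abs(l-190)<15)
print('grip s',np.percentile(s[red],[.5,99.5]),'lat',np.percentile(l[red],[1,50,99]),'z',np.median(P[red,2]))
k=(P[:,2]>81)&(P[:,2]<88)&(abs(l-190)<8)&(s>615)&(s<706); print('shaft lat',np.polyfit(s[k]-613,l[k],1),'z90',np.percentile(P[k,2],90), 's',s[k].max())
plan([559.94,230.88,61.4],A,4)
E
```

```text
time_s: 8.0
position: [560.4, 229.9, 140.8]
eef_rot: [3.141, 0.001, 0.069]
contact_force: [-0.3, -0.0, -0.1]
grip_width: 39.6
grasp_force: 0.0
grip s [545.1731 606.8493] lat [182.7328 190.3263 197.8685] z 87.94073601964023
shaft lat [  0.0028 189.9787] z90 85.43246222750294 s 705.8953503707702
total d [-0.4507 -0.9539 79.5674] w [ 0.0001  0.0005 -0.0032] n 4 row: [-0.1163 -0.2376 19.8918] [ 0.      0.0001 -0.0008]
```

In the tool's units: 25 mm / 750 = 0.0333, 20 mm / 750 = 0.0267, -0.003 rad / 3.1416 = -0.001.

```bash
python3 -m jog '[[[-0.0005, -0.0013, 0.0333], [0, 0, -0.001], 45], [[0, 0, 0.0333], [0, 0, 0], 45], [[0, 0, 0.0267], [0, 0, 0], 45], [[0, 0, 0.012], [0, 0, 0], 45], [[0, 0, 0], [0, 0, 0], 12], [[0, 0, 0], [0, 0, 0], 12], [[0, 0, 0], [0, 0, 0], 12], [[0, 0, 0], [0, 0, 0], 12]]' | tail -2
python3 -m jog '[[[0, 0, 0], [0, 0, 0], 12], [[0, 0, 0], [0, 0, 0], 12], [[0, 0, 0], [0, 0, 0], 12]]'
```

```text
grip_width: 17.5
grasp_force: 9.9
time_s: 9.15
position: [560.5, 232.1, 63.5]
eef_rot: [-3.139, -0.002, 0.072]
contact_force: [0.3, 7.4, 2.5]
grip_width: 15.7
grasp_force: 30.0
```

In the tool's units: -45 mm / 750 = -0.06, -40 mm / 750 = -0.0533.

```bash
python3 -m jog '[[[0, 0, -0.0067], [0, 0, 0], 12], [[0, 0, -0.0267], [0, 0, 0], 12], [[0, 0, -0.0533], [0, 0, 0], 12], [[0, 0, -0.06], [0, 0, 0], 12], [[0, 0, -0.0533], [0, 0, 0], 12], [[0, 0, 0], [0, 0, 0], 12], [[0, 0, 0], [0, 0, 0], 12]]'
cat > m3.py <<'E'
from h import *
def inhand(c=None,v=True):
    c=c or cap('wrist'); p,R=pose(); M=R.as_matrix(); hsv=cv2.cvtColor(c['frame'],cv2.COLOR_RGB2HSV)
    ys,xs=np.mgrid[0:330,260:380]; f=c['frame'][ys.ravel(),xs.ravel()].astype(int); T=(pts(c,np.c_[xs.ravel(),ys.ravel()])-p)@M
    T=T[(c['z_map'][ys.ravel(),xs.ravel()]>0)]   # tool coords; rod axis near y=0 z=-19, x along rod
    k=(abs(T[:,1])<9)&(abs(T[:,2]+19+3)<7)&(T[:,0]>45)&(T[:,0]<125)
    a,b=np.polyfit(T[k,0],T[k,1],1); tip=T[(abs(T[:,1])<9)&(abs(T[:,2]+19)<12)&(T[:,0]<160)][:,0].max()
    xs_=np.arange(48,122,6); zt=np.array([np.percentile(T[k&(abs(T[:,0]-x)<3),2],10) if (k&(abs(T[:,0]-x)<3)).sum()>4 else np.nan for x in xs_]); ok=~np.isnan(zt)
    az,bz=np.polyfit(xs_[ok],zt[ok],1)
    if v: print('n',k.sum(),'y=%.4f x+%.2f'%(a,b),'axis z=%.4f x+%.2f'%(az,bz+5),'tip x',tip,'-> origin x',tip-100)
    return a,b,az,bz+5,tip-100
if __name__=='__main__': inhand(); print(pose()[0],pose()[1].as_euler('xyz'))
E
python3 m3.py
```

```text
time_s: 9.85
position: [560.3, 230.9, 213.1]
eef_rot: [-3.141, -0.001, 0.072]
contact_force: [-0.2, 0.5, -2.4]
grip_width: 15.6
grasp_force: 30.0
n 5459 y=-0.0056 x+1.55 axis z=-0.0013 x+-18.40 tip x 125.98279959756991 -> origin x 25.982799597569908
[559.8479 230.7758 211.5287] [3.1412 0.0007 0.0717]
```

```bash
cat > m4.py <<'E'
from h import *
from m3 import inhand
B=Ro.from_euler('ZY',[0.2499,-0.4778]); MOUTH=np.array([620,-210,140.])+Ro.from_euler('ZY',[0.248,-0.48]).apply([-0.8,0.26,-0.15])
RH=np.array([-0.0056,1.55,-0.0013,-18.40,38.0])   # rod in hand (tool coords)
def toolpose(s,up=0,left=0,h=RH,B=B,M=MOUTH):  # tool pose with the rod's origin at s along hole axis
    a,b,az,bz,ox=h; xr=np.array([1,a,az]); xr/=np.linalg.norm(xr); zr=np.array([0,0,-1.])-xr*(-xr[2]); zr/=np.linalg.norm(zr); yr=np.cross(zr,xr)
    T=Ro.from_matrix(np.c_[xr,yr,zr]); R=B*T.inv(); o=np.array([ox,a*ox+b,az*ox+bz]); return M+B.apply([s,left,up])-R.apply(o),R
E
python3 - <<'E'
from m4 import *
c=load('wrist'); p,R=pose(); M=R.as_matrix()
ys,xs=np.mgrid[0:330,260:380]; T=(pts(c,np.c_[xs.ravel(),ys.ravel()])-p)@M
k=(abs(T[:,1]-1.4)>9.5)&(abs(T[:,1]-1.4)<13.5)&(abs(T[:,2]+19)<12); print('shoulder x',np.percentile(T[k,0],[2,50,98]),k.sum())
print('shoulder y',np.percentile(T[k,1],[1,99]))
w=toolpose(-140,60); plan(*w); plan(*toolpose(-125,0),start=w); print(w[0],toolpose(-125)[0],toolpose(0)[0])
E
```

```text
shoulder x [ 8.6134  9.3494 38.8299] 687
shoulder y [-11.9503  14.8299]
total d [-146.8454  473.6522  117.2284] w [ 0.0441  0.4758 -0.1693] n 11 row: [-18.7138  42.0913   6.5388] [ 0.004   0.0433 -0.0154]
total d [15.0777 -0.0844 59.9804] w [0. 0. 0.] n 2 row: [ 7.5389 -0.0422 29.9902] [0. 0. 0.]
[ 447.2283 -252.2282   94.5822] [ 486.8672 -242.1109   48.1991] [ 594.4203 -214.6596  105.6775]
```

The rows are not in the units I measure in: shifts go in shares of 750 mm and turns go in shares of pi rad. I convert before sending: 42.1 mm / 750 = 0.0561, -18.7 mm / 750 = -0.0249, 0.0433 rad / 3.1416 = 0.0138.

```bash
python3 -m jog '[[[-0.0249, 0.0561, 0.0087], [0.0013, 0.0138, -0.0049], 12], [[-0.0249, 0.0561, 0.0087], [0.0013, 0.0138, -0.0049], 12], [[-0.0249, 0.0561, 0.0087], [0.0013, 0.0138, -0.0049], 12], [[-0.0249, 0.0561, 0.0087], [0.0013, 0.0138, -0.0049], 12], [[-0.0249, 0.0561, 0.0087], [0.0013, 0.0138, -0.0049], 12], [[-0.0249, 0.0561, 0.0087], [0.0013, 0.0138, -0.0049], 12], [[-0.0249, 0.0561, 0.0087], [0.0013, 0.0138, -0.0049], 12], [[-0.0249, 0.0561, 0.0087], [0.0013, 0.0138, -0.0049], 12]]' | head -3
python3 -m jog '[[[-0.0249, 0.0561, 0.0087], [0.0013, 0.0138, -0.0049], 12], [[-0.0249, 0.0561, 0.0087], [0.0013, 0.0138, -0.0049], 12], [[-0.0249, 0.0561, 0.0087], [0.0013, 0.0138, -0.0049], 12], [[0, 0, 0], [0, 0, 0], 12], [[0, 0, 0], [0, 0, 0], 12]]'
python3 - <<'E'
from m4 import *
inhand(); plan(*toolpose(-140,60),1); plan(*toolpose(-125,0)); print(readout.observe()['qpos'])
E
```

```text
time_s: 10.7
position: [463.0, -120.8, 134.1]
eef_rot: [-3.131, -0.348, 0.195]
time_s: 11.2
position: [446.4, -252.6, 93.2]
eef_rot: [-3.135, -0.475, 0.239]
contact_force: [-0.5, -0.5, -1.5]
grip_width: 15.7
grasp_force: 30.0
n 5374 y=-0.0026 x+2.10 axis z=0.0010 x+-16.74 tip x 124.12339212026875 -> origin x 24.123392120268747
total d [ 0.1703  0.5246 -0.4048] w [-0.0017  0.0003 -0.002 ] n 1 row: [ 0.1703  0.5246 -0.4048] [-0.0017  0.0003 -0.002 ]
total d [15.2687  0.512  59.5705] w [-0.0017  0.0003 -0.002 ] n 2 row: [ 7.6317  0.2471 29.786 ] [-0.0008  0.0002 -0.001 ]
[-0.8014 -0.3751  2.145   0.4495  1.1621  0.3893]
```

In the tool's units: 30 mm / 750 = 0.04, 29.8 mm / 750 = 0.0397, -0.001 rad / 3.1416 = -0.0003.

```bash
python3 -m jog '[[[0.0101, 0.0003, 0.04], [-0.0003, 0, -0.0003], 12], [[0.0101, 0.0003, 0.0397], [-0.0003, 0, -0.0003], 12], [[0, 0, 0], [0, 0, 0], 12], [[0, 0, 0], [0, 0, 0], 12], [[0, 0, 0], [0, 0, 0], 12]]'
python3 - <<'E'
from m4 import *
H=[]
for i in range(3):
    c=cap('wrist'); p,R=pose(); M=R.as_matrix(); print(p,R.as_euler('xyz'),M.T@(-c['R'].T@c['t']-p)); H.append(inhand(c))
print(np.mean(H,0)); plan(*toolpose(-125,0),1)
t=cap('top'); s=cap('scene')
cr=lambda c,x,y,w,h:cv2.resize(c['frame'][y:y+h,x:x+w,::-1],(400,400),interpolation=cv2.INTER_CUBIC)
cv2.imwrite('pics/pre.png',np.hstack([cr(t,380,115,100,100),cr(s,160,180,100,100)]))
E
```

```text
time_s: 11.75
position: [487.9, -242.0, 50.4]
eef_rot: [3.141, -0.478, 0.248]
contact_force: [-0.4, 1.0, -1.3]
grip_width: 16.1
grasp_force: 30.0
[ 487.8468 -242.3517   50.5978] [ 3.1404 -0.4786  0.2474] [  72.1296    0.9272 -166.3311]
n 5448 y=-0.0056 x+1.09 axis z=0.0025 x+-17.08 tip x 125.75695448016397 -> origin x 25.75695448016397
[ 487.7561 -242.557    50.5447] [ 3.1405 -0.4786  0.247 ] [  72.1768    1.0198 -166.5236]
n 5455 y=-0.0056 x+1.24 axis z=0.0014 x+-17.17 tip x 125.82948605398919 -> origin x 25.829486053989186
[ 487.6704 -242.6823   50.406 ] [ 3.1406 -0.4785  0.2466] [  72.1872    1.099  -166.6411]
n 5437 y=-0.0053 x+1.33 axis z=0.0026 x+-17.40 tip x 125.56604584403804 -> origin x 25.566045844038044
[ -0.0055   1.2176   0.0022 -17.2153  25.7175]
total d [-1.5838 -0.7519  1.6638] w [ 0.0025 -0.002   0.0027] n 1 row: [-1.5838 -0.7519  1.6638] [ 0.0025 -0.002   0.0027]
```

View pics/pre.png

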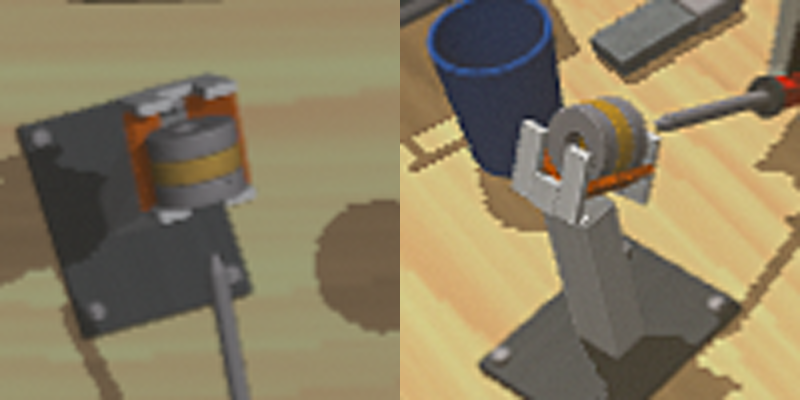

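The crops show the rod tip (left crop (217,258), right crop (660,125)) just below and in front of the lower plate, roughly in line with the slot. Next I'll measure the rod in the cradle frame using only the camera, because the pose reading drifts by a millimetre or more.

```bash
cat > m5.py <<'E'
from m4 import *
def rodline(c):  # rod axis in the cradle frame as the wrist camera sees it
    ys,xs=np.mgrid[0:330,260:380]; Q=(pts(c,np.c_[xs.ravel(),ys.ravel()])-MOUTH)@B.as_matrix()
    Rt=c['R']@B.as_matrix(); o=(-c['R'].T@c['t']-MOUTH)@B.as_matrix()   # camera in cradle frame
    Q=Q[(np.abs(Q[:,1])<14)&(Q[:,2]>-14)&(Q[:,2]<16)]; rel=Q[:,0]-o[0]+72   # ~ tool x
    k=(rel>48)&(rel<118)&(Q[:,0]<-3); Q=Q[k]; rel=rel[k]
    xb=np.arange(52,116,6); L=[]
    for x in xb:
        q=Q[abs(rel-x)<3]
        if len(q)<30: continue
        top=np.percentile(q[:,2],95); sel=q[q[:,2]>top-4.5]   # upper part of the shaft
        L.append([q[:,0].mean(),(np.percentile(sel[:,1],1)+np.percentile(sel[:,1],99))/2,top-5])
    L=np.array(L); fy=np.polyfit(L[:,0],L[:,1],1); fz=np.polyfit(L[:,0],L[:,2],1); return fy,fz,o[0]-72
def report(n=3):
    r=[rodline(cap('wrist')) for _ in range(n)]; fy=np.mean([a[0] for a in r],0); fz=np.mean([a[1] for a in r],0); tx=np.mean([a[2] for a in r])
    print('tool x~%.1f origin s~%.1f'%(tx,tx+38.5),'slopes y,z',fy[0],fz[0],[(s,round(np.polyval(fy,s),2),round(np.polyval(fz,s),2)) for s in (tx+38,tx+138,0,40)])
    return r
if __name__=='__main__':
    for a in report(): print(a)
E
python3 m5.py
```

```text
tool x~-161.8 origin s~-123.3 slopes y,z 0.0006959517423657382 0.001489859749633477 [(np.float64(-123.7987653422114), np.float64(-0.55), np.float64(0.25)), (np.float64(-23.798765342211397), np.float64(-0.48), np.float64(0.4)), (0, np.float64(-0.47), np.float64(0.43)), (40, np.float64(-0.44), np.float64(0.49))]
(array([ 0.0007, -0.4791]), array([0.0007, 0.5343]), np.float64(-161.73090885100035))
(array([ 0.0007, -0.4568]), array([0.0029, 0.4999]), np.float64(-161.80617631800635))
(array([ 0.0007, -0.4658]), array([0.0009, 0.265 ]), np.float64(-161.8592108576275))
```

Aligned to about 0.5 mm. Going in along the axis in small rows.

In the tool's units: 7 mm / 750 = 0.0093, 6 mm / 750 = 0.008.

```bash
python3 -m jog '[[[0.0093, -0.0003, 0.0003], [0, 0, 0], 12], [[0.0093, -0.0003, 0.0003], [0, 0, 0], 12], [[0.008, 0, 0], [0, 0, 0], 12], [[0.0067, 0, 0], [0, 0, 0], 12], [[0.0067, 0, 0], [0, 0, 0], 12], [[0.0053, 0, 0], [0, 0, 0], 12], [[0, 0, 0], [0, 0, 0], 12]]' | sed -n '1,2p;4p'
python3 m5.py | head -1
python3 -m jog '[[[0.0053, 0, 0], [0, 0, 0], 12], [[0.0053, 0, 0], [0, 0, 0], 12], [[0.0053, 0, 0], [0, 0, 0], 12], [[0.0053, 0, 0], [0, 0, 0], 12]]' | sed -n '1,2p;4p'
```

```text
time_s: 12.85
position: [517.4, -234.5, 65.0]
contact_force: [-0.6, -0.2, -1.0]
tool x~-127.7 origin s~-89.2 slopes y,z 0.0007773245345925882 -0.0010556608774662053 [(np.float64(-89.66111247077527), np.float64(0.1), np.float64(-0.66)), (np.float64(10.338887529224735), np.float64(0.18), np.float64(-0.77)), (0, np.float64(0.17), np.float64(-0.76)), (40, np.float64(0.2), np.float64(-0.8))]
time_s: 13.4
position: [531.1, -231.1, 72.3]
contact_force: [0.2, -0.0, -0.7]
```

In the tool's units: 5 mm / 750 = 0.0067, 4 mm / 750 = 0.0053.

```bash
python3 -m jog '[[[0.0053, 0, -0.0005], [0, 0, 0], 12], [[0.0053, 0, -0.0004], [0, 0, 0], 12], [[0.0067, 0, 0], [0, 0, 0], 12], [[0.0067, 0, 0], [0, 0, 0], 12], [[0.0067, 0, 0], [0, 0, 0], 12], [[0.0067, 0, 0], [0, 0, 0], 12]]' | sed -n '1,2p;4p'
python3 -m jog '[[[0.0067, 0, 0], [0, 0, 0], 12], [[0.0067, 0, 0], [0, 0, 0], 12], [[0.0067, 0, 0], [0, 0, 0], 12], [[0.0067, 0, 0], [0, 0, 0], 12], [[0, 0, 0], [0, 0, 0], 12]]' | sed -n '1,2p;4p'
python3 m5.py | head -1
```

```text
time_s: 14.0
position: [554.9, -225.1, 85.8]
contact_force: [0.6, 1.0, -0.9]
time_s: 14.5
position: [572.3, -220.8, 95.2]
contact_force: [-0.9, -0.6, -1.7]
tool x~-63.6 origin s~-25.1 slopes y,z -0.002016833445985173 0.00026535536164020633 [(np.float64(-25.57545892871132), np.float64(-0.11), np.float64(0.07)), (np.float64(74.42454107128867), np.float64(-0.32), np.float64(0.1)), (0, np.float64(-0.17), np.float64(0.08)), (40, np.float64(-0.25), np.float64(0.09))]
```

In the tool's units: 4 mm / 750 = 0.0053, 3 mm / 750 = 0.004.

```bash
python3 -m jog '[[[0.0053, 0, 0], [0, 0, 0], 12], [[0.0053, 0, 0], [0, 0, 0], 12], [[0.0053, 0, 0], [0, 0, 0], 12], [[0.0053, 0, 0], [0, 0, 0], 12], [[0.004, 0, 0], [0, 0, 0], 12], [[0.0027, 0, 0], [0, 0, 0], 12], [[0, 0, 0], [0, 0, 0], 12]]' | sed -n '1,2p;4p'
python3 m5.py | head -1
python3 -m jog '[[[0.0013, 0, 0], [0, 0, 0], 12], [[0.0013, 0, 0], [0, 0, 0], 12]]' | sed -n '1,2p;4p'
```

```text
time_s: 15.35
position: [590.0, -216.3, 104.5]
contact_force: [-0.0, -0.9, -2.1]
time_s: 15.6
position: [591.5, -215.9, 105.3]
contact_force: [0.1, 0.6, -2.4]Traceback (most recent call last):
  File "m5.py", line 19, in <module>
    for a in report(): print(a)
             ~~~~~~^^
  File "m5.py", line 15, in report
    r=[rodline(cap('wrist')) for _ in range(n)]; fy=np.mean([a[0] for a in r],0); fz=np.mean([a[1] for a in r],0); tx=np.mean([a[2] for a in r])
       ~~~~~~~^^^^^^^^^^^^^^
  File "m5.py", line 13, in rodline
    L=np.array(L); fy=np.polyfit(L[:,0],L[:,1],1); fz=np.polyfit(L[:,0],L[:,2],1); return fy,fz,o[0]-72
                                 ~^^^^^
IndexError: too many indices for array: array is 1-dimensional, but 2 were indexed
```

In the tool's units: 0.7 mm / 750 = 0.0009.

```bash
for i in 1; do :; done
python3 -m jog '[[[0.0009, 0, 0], [0, 0, 0], 12], [[0, 0, 0], [0, 0, 0], 12]]' | sed -n '2p;4p'
python3 -m jog '[[[0.0009, 0, 0], [0, 0, 0], 12], [[0, 0, 0], [0, 0, 0], 12]]' | sed -n '2p;4p'
python3 -m jog '[[[0.0009, 0, 0], [0, 0, 0], 12], [[0, 0, 0], [0, 0, 0], 12]]' | sed -n '2p;4p'
python3 - <<'E'
from h import *
c=cap('wrist'); o=(-c['R'].T@c['t']); from m4 import *
print('origin s',((o-MOUTH)@B.as_matrix())[0]-72+38.5)
im=cv2.resize(c['frame'][150:330,240:400,::-1],(711,600)); 
w=np.hstack([cv2.resize(c['frame'][150:330,240:400,::-1],(400,450)),cv2.resize(cap('scene')['frame'][170:270,150:240,::-1],(400,450))]); cv2.imwrite('pics/home.png',w)
E
```

```text
position: [592.2, -215.7, 105.6]
contact_force: [0.5, -0.2, -0.9]
position: [592.8, -215.6, 106.0]
contact_force: [0.3, -0.6, -1.3]
position: [593.4, -215.4, 106.3]
contact_force: [-0.0, 0.8, -1.5]
origin s -0.20087449832541893
```

View pics/home.png

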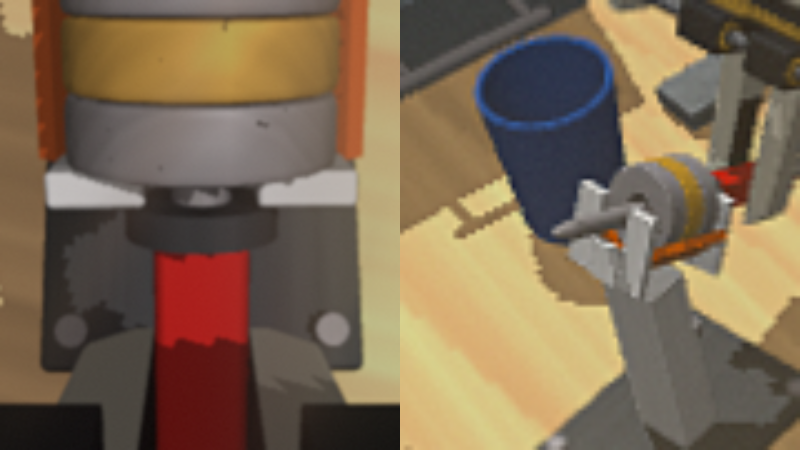

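The rod passes through all three collars, with its tip out past the upper plate (right crop (560,230)). The shoulder is almost at the lower plate (left crop (205,215)). I'll nudge it on to contact.

In the tool's units: 0.6 mm / 750 = 0.0008.

```bash
python3 -m jog '[[[0.0008, 0, 0], [0, 0, 0], 12], [[0, 0, 0], [0, 0, 0], 12]]' | sed -n '2p;4p'
python3 -m jog '[[[0.0008, 0, 0], [0, 0, 0], 12], [[0, 0, 0], [0, 0, 0], 12]]' | sed -n '2p;4p'
python3 -m jog '[[[0.0007, 0, 0], [0, 0, 0], 12], [[0, 0, 0], [0, 0, 0], 12]]' | sed -n '1,2p;4p'
```

```text
position: [593.9, -215.3, 106.5]
contact_force: [-0.1, 0.7, -1.2]
position: [594.1, -215.3, 106.5]
contact_force: [-4.1, -1.4, -2.4]
time_s: 16.9
position: [594.1, -215.3, 106.4]
contact_force: [-8.4, -2.8, -1.7]
```

Home at about 9 N. I'll ease off and lift square to the axis.

```bash
python3 -m jog '[[[-0.0009, 0, -0.0007], [0, 0, 0], 12], [[0, 0, -0.0027], [0, 0, 0], 12], [[0, 0, -0.004], [0, 0, 0], 12], [[0, 0, -0.0053], [0, 0, 0], 12], [[0, 0, -0.0067], [0, 0, 0], 12], [[0, 0, -0.008], [0, 0, 0], 12], [[0, 0, 0], [0, 0, 0], 12]]' | sed -n '2p;4,6p'
python3 -m jog '[[[0, 0, -0.0067], [0, 0, 0], 12], [[0, 0, -0.008], [0, 0, 0], 12], [[0, 0, -0.0107], [0, 0, 0], 12], [[0, 0, -0.0133], [0, 0, 0], 12], [[0, 0, -0.016], [0, 0, 0], 12], [[0, 0, -0.02], [0, 0, 0], 12], [[0, 0, -0.02], [0, 0, 0], 12], [[0, 0, -0.02], [0, 0, 0], 12]]' | sed -n '2p;4,6p'
python3 -m jog '[[[0, 0, -0.0267], [0, 0, 0], 12], [[0, 0, -0.0267], [0, 0, 0], 12], [[0, 0, -0.0133], [0, 0, 0], 12], [[0, 0, 0], [0, 0, 0], 12], [[0, 0, 0], [0, 0, 0], 12]]' | sed -n '1,2p;4,6p'
python3 - <<'E'
from m4 import *
c=cap('wrist'); s=cap('scene')
w=np.hstack([cv2.resize(c['frame'][100:330,200:440,::-1],(400,450)),cv2.resize(s['frame'][110:270,130:270,::-1],(400,450))]); cv2.imwrite('pics/lift.png',w)
inhand(c)
E
```

```text
position: [585.4, -217.9, 126.5]
contact_force: [-0.0, 0.1, -3.2]
grip_width: 15.8
grasp_force: 30.0
position: [546.2, -227.4, 202.9]
contact_force: [-0.5, -0.4, -3.6]
grip_width: 15.9
grasp_force: 30.0
time_s: 18.9
position: [524.4, -232.8, 245.3]
contact_force: [-0.3, 0.2, -4.1]
grip_width: 16.0
grasp_force: 30.0
n 3384 y=-0.0120 x+2.33 axis z=0.0055 x+-17.95 tip x 126.15649622800373 -> origin x 26.156496228003732
```

View pics/lift.png

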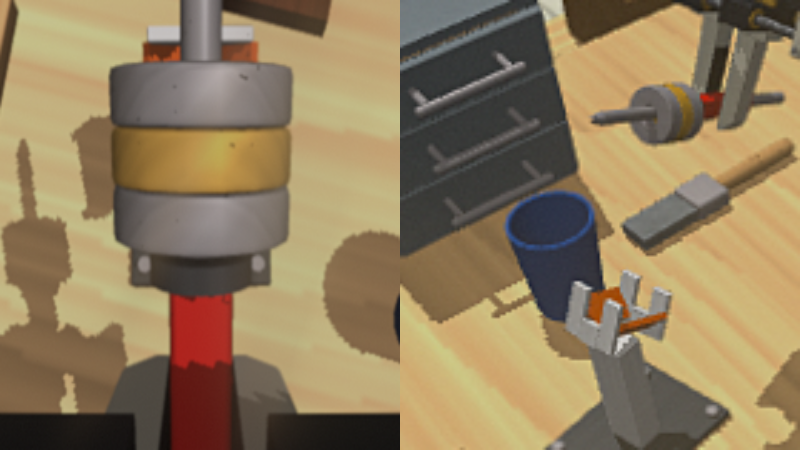

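Lifted: all three collars hang on the rod against the shoulder, and the trough is empty (right crop: rod (650,110), empty cradle (615,305)). Now back over the rest.

```bash
cat > m6.py <<'E'
from m4 import *
YR=0.072; H2=np.array([-0.005,1.4,0.0,-18.2,38.5])
def restpose(up,pitch,ds=0):
    Bp=Ro.from_euler('ZY',[YR,-pitch]); F=Ro.from_euler('z',YR); M=F.apply([615+ds,190.0,80.4+up]); return toolpose(0,h=H2,B=Bp,M=M)
def rodworld(c=None):
    c=c or cap('wrist'); F=Ro.from_euler('z',YR); ys,xs=np.mgrid[0:330,230:410]; uv=np.c_[xs.ravel(),ys.ravel()]; Q=pts(c,uv)@F.as_matrix()
    o=(-c['R'].T@c['t'])@F.as_matrix(); h=cv2.cvtColor(c['frame'],cv2.COLOR_RGB2HSV)[uv[:,1],uv[:,0]]; dz=o[2]-Q[:,2]
    sx=Q[:,0]-o[0]; ok=(dz>90)&(dz<175)
    red=ok&((h[:,0]<6)|(h[:,0]>174))&(h[:,1]>150)&(sx<-30)
    q=Q[red&(sx>-60)]; print('grip: s front',np.percentile(Q[red,0],99),'lat',(np.percentile(q[:,1],2)+np.percentile(q[:,1],98))/2,'top z',np.median(q[:,2]),'at s',q[:,0].mean())
    k=ok&(abs(Q[:,1]-190)<12)&(sx>15)&(sx<45); L=[]
    for x in np.arange(17,45,5):
        w=Q[k&(abs(sx-x)<2.5)]
        if len(w)<30: continue
        top=np.percentile(w[:,2],95); w=w[w[:,2]>top-4.5]; L.append([w[:,0].mean(),(np.percentile(w[:,1],1)+np.percentile(w[:,1],99))/2,top-5])
    L=np.array(L)
    if len(L): print('shaft s,lat,z'); print(L)
if __name__=='__main__':
    import sys; rodworld(); plan(*restpose(float(sys.argv[1]),float(sys.argv[2])))
E
python3 - <<'E'
from m6 import *
plan(*restpose(130,0.15))
E
```

```text
total d [ 108.3076 -441.3524  121.8768] w [-0.0561 -0.3258  0.1711] n 10 row: [  9.0739 -45.221    9.5439] [-0.0056 -0.0326  0.0171]
```

In the tool's units: -45.2 mm / 750 = -0.0603, -22.6 mm / 750 = -0.0301, -0.0326 rad / 3.1416 = -0.0104.

```bash
python3 -m jog '[[[0.006, -0.0301, 0.0064], [-0.0009, -0.0052, 0.0027], 12], [[0.006, -0.0301, 0.0064], [-0.0009, -0.0052, 0.0027], 12], [[0.0121, -0.0603, 0.0127], [-0.0018, -0.0104, 0.0054], 12], [[0.0121, -0.0603, 0.0127], [-0.0018, -0.0104, 0.0054], 12], [[0.0121, -0.0603, 0.0127], [-0.0018, -0.0104, 0.0054], 12], [[0.0121, -0.0603, 0.0127], [-0.0018, -0.0104, 0.0054], 12], [[0.0121, -0.0603, 0.0127], [-0.0018, -0.0104, 0.0054], 12], [[0.0121, -0.0603, 0.0127], [-0.0018, -0.0104, 0.0054], 12]]' | sed -n '2p;4,6p'
python3 -m jog '[[[0.0121, -0.0603, 0.0127], [-0.0018, -0.0104, 0.0054], 12], [[0.0121, -0.0603, 0.0127], [-0.0018, -0.0104, 0.0054], 12], [[0.006, -0.0301, 0.0064], [-0.0009, -0.0052, 0.0027], 12], [[0.006, -0.0301, 0.0064], [-0.0009, -0.0052, 0.0027], 12], [[0, 0, 0], [0, 0, 0], 12], [[0, 0, 0], [0, 0, 0], 12], [[0, 0, 0], [0, 0, 0], 12]]' | sed -n '1,6p'
python3 m6.py 60 0.05
```

```text
position: [545.7, 96.3, 208.3]
contact_force: [0.7, -1.5, -2.8]
grip_width: 15.5
grasp_force: 30.0
time_s: 20.5
position: [564.7, 231.7, 187.1]
eef_rot: [3.141, -0.151, 0.067]
contact_force: [1.2, -0.5, -2.6]
grip_width: 15.4
grasp_force: 30.0
grip: s front 595.974141275465 lat 189.2676422400183 top z 212.61505680846912 at s 584.0428779581573
shaft s,lat,z
[[643.4754 189.9367 228.7923]
 [647.0611 189.9193 228.8423]
 [653.251  188.9832 215.45  ]
 [658.1835 188.9631 216.2242]
 [663.2432 188.8353 216.8974]
 [668.2704 188.8267 217.6148]]
total d [-12.5462  -1.151   66.0021] w [ 0.0004 -0.101  -0.0003] n 2 row: [-5.4397 -0.5725 33.1595] [ 0.0002 -0.0505 -0.0001]
```

In the tool's units: 16.6 mm / 750 = 0.0221, -2.5 mm / 750 = -0.0033, -0.025 rad / 3.1416 = -0.008.

```bash
python3 -m jog '[[[-0.0033, -0.0004, 0.0221], [0, -0.008, -0.0003], 12], [[-0.0033, -0.0004, 0.0221], [0, -0.008, -0.0003], 12], [[-0.0033, -0.0004, 0.0221], [0, -0.008, -0.0003], 12], [[-0.0033, -0.0004, 0.0221], [0, -0.008, -0.0003], 12], [[0, 0, 0], [0, 0, 0], 12], [[0, 0, 0], [0, 0, 0], 12], [[0, 0, 0], [0, 0, 0], 12]]' | sed -n '1,4p'
python3 m6.py 25 0.01
```

```text
time_s: 21.25
position: [562.6, 233.2, 121.1]
eef_rot: [3.141, -0.052, 0.071]
contact_force: [-0.5, 0.6, -2.8]
grip: s front 607.3923702232476 lat 190.99215969554055 top z 146.51357723733702 at s 594.6591175375489
shaft s,lat,z
[[658.575  190.9969 142.1768]
 [663.3122 190.8849 142.3707]
 [668.2987 190.8197 142.7321]
 [673.3093 190.8224 142.7913]
 [678.2778 191.0092 143.2515]
 [683.2937 191.0165 143.4092]]
total d [-3.0671  0.777  34.4264] w [ 0.0001 -0.0424  0.0043] n 1 row: [-3.0671  0.777  34.4264] [ 0.0001 -0.0424  0.0043]
```

In the tool's units: 13 mm / 750 = 0.0173, -0.7 mm / 750 = -0.0009, -0.017 rad / 3.1416 = -0.0054.

```bash
python3 -m jog '[[[-0.0009, 0.0004, 0.0173], [0, -0.0054, 0], 12], [[-0.0009, 0.0004, 0.0173], [0, -0.0054, 0], 12], [[-0.0009, 0.0003, 0.0173], [0, -0.0054, 0], 12], [[0, 0, 0], [0, 0, 0], 12], [[0, 0, 0], [0, 0, 0], 12], [[0, 0, 0], [0, 0, 0], 12]]' | sed -n '1,4p'
python3 m6.py 0 0
```

```text
time_s: 21.9
position: [561.8, 232.3, 81.7]
eef_rot: [3.141, -0.0, 0.071]
contact_force: [-0.4, 0.5, -2.3]
grip: s front 607.743470485212 lat 190.05730107256807 top z 106.12744843621613 at s 598.6746342879264
shaft s,lat,z
[[666.3    190.107   98.5508]
 [671.0436 189.9228  98.48  ]
 [676.0957 189.9248  98.6119]
 [681.0452 190.1165  98.1008]
 [686.0815 190.298   98.2129]
 [691.0759 190.3119  98.6297]]
total d [-0.5702 -0.0689 19.7031] w [ 0.0004 -0.0007  0.0043] n 1 row: [-0.5702 -0.0689 19.7031] [ 0.0004 -0.0007  0.0043]
```

In the tool's units: 6 mm / 750 = 0.008, 5 mm / 750 = 0.0067.

```bash
python3 -m jog '[[[0, 0, 0.008], [0, 0, 0], 12], [[0, 0, 0.0067], [0, 0, 0], 12], [[0, 0, 0.0053], [0, 0, 0], 12], [[0, 0, 0.0027], [0, 0, 0], 12], [[0, 0, 0], [0, 0, 0], 12], [[0, 0, 0], [0, 0, 0], 12]]' | sed -n '1,4p'
python3 -m jog '[[[0, 0, 0.0007], [0, 0, 0], 12], [[0, 0, 0], [0, 0, 0], 12]]' | sed -n '2p;4p'
python3 -m jog '[[[0, 0, 0.0007], [0, 0, 0], 12], [[0, 0, 0], [0, 0, 0], 12]]' | sed -n '2p;4p'
python3 m6.py 0 0
```

```text
time_s: 22.55
position: [561.6, 232.2, 64.4]
eef_rot: [3.141, 0.0, 0.071]
contact_force: [-0.0, 0.8, -3.2]
position: [561.7, 232.2, 64.0]
contact_force: [-0.3, 0.2, -3.3]
position: [561.7, 232.3, 63.6]
contact_force: [-0.5, 0.4, -1.7]
grip: s front 607.4766388433247 lat 190.06975098146808 top z 88.09052249551772 at s 598.5689759461193
shaft s,lat,z
[[666.2569 190.1277  80.7452]
 [671.0378 190.0172  80.7374]
 [675.9804 190.1083  80.6804]
 [680.9977 189.9197  80.5874]
 [685.7469 189.9441  80.4918]
 [691.0569 190.3144  80.9018]]
total d [-0.4599 -0.1003  1.3668] w [ 0.0004 -0.0003  0.0043] n 1 row: [-0.4599 -0.1003  1.3668] [ 0.0004 -0.0003  0.0043]
```

In the tool's units: 0.4 mm / 750 = 0.0005.

```bash
python3 -m jog '[[[0, 0, 0.0005], [0, 0, 0], 12], [[0, 0, 0], [0, 0, 0], 12]]' | sed -n '2p;4p'
python3 -m jog '[[[0, 0, 0], [0, 0, 0], 60], [[0, 0, 0], [0, 0, 0], 60], [[0, 0, 0], [0, 0, 0], 60], [[0, 0, 0], [0, 0, 0], 60], [[0, 0, 0], [0, 0, 0], 60], [[0, 0, 0], [0, 0, 0], 60], [[0, 0, 0], [0, 0, 0], 60]]' | sed -n '1,5p'
python3 m6.py 0 0
```

```text
position: [561.8, 232.4, 63.4]
contact_force: [-1.4, 1.0, 4.2]
time_s: 23.9
position: [561.6, 232.2, 62.9]
eef_rot: [3.141, 0.0, 0.071]
contact_force: [-0.9, -0.1, -0.1]
grip_width: 59.6
grip: s front 607.5154863449415 lat 190.2629175479805 top z 87.93121692761906 at s 598.5179247652435
shaft s,lat,z
[[666.1935 190.2092  80.6147]
 [670.9202 190.2218  80.6255]
 [675.9262 190.2249  80.6976]
 [680.9974 190.0222  80.3673]
 [685.652  190.0643  80.4077]
 [690.9221 190.5929  80.7025]]
total d [-0.3152 -0.1928  0.7082] w [0.0005 0.0002 0.0042] n 1 row: [-0.3152 -0.1928  0.7082] [0.0005 0.0002 0.0042]
```

Seated and released. I'll retreat straight up and check.

In the tool's units: -40 mm / 750 = -0.0533, -30 mm / 750 = -0.04.

```bash
python3 -m jog '[[[0, 0, -0.0067], [0, 0, 0], 60], [[0, 0, -0.02], [0, 0, 0], 60], [[0, 0, -0.04], [0, 0, 0], 60], [[0, 0, -0.0533], [0, 0, 0], 60], [[0, 0, -0.0533], [0, 0, 0], 60], [[0, 0, 0], [0, 0, 0], 60], [[0, 0, 0], [0, 0, 0], 60], [[0, 0, 0], [0, 0, 0], 60]]' | sed -n '1,5p'
python3 - <<'E'
from h import *
c=cap('wrist'); s=cap('scene')
w=np.hstack([cv2.resize(c['frame'][40:380,180:460,::-1],(400,480)),cv2.resize(s['frame'][300:420,290:410,::-1],(400,480))]); cv2.imwrite('pics/end.png',w)
E
```

```text
time_s: 24.75
position: [561.2, 232.1, 192.3]
eef_rot: [3.141, 0.001, 0.071]
contact_force: [0.2, -0.5, 0.4]
grip_width: 59.9
```

View pics/end.png

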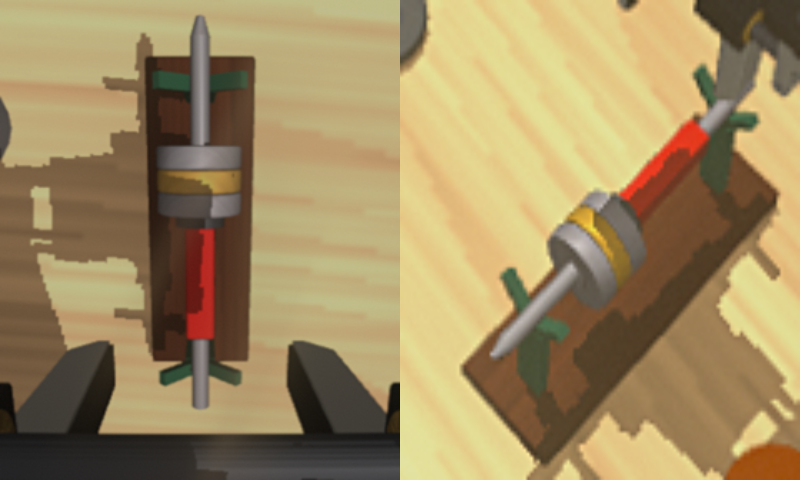

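The rod lies in both forks (left crop (200,80) and (200,372)). The three collars sit between the shoulder and the front fork, and the gripper is clear.

```bash
python3 -c "
from workcell import ticket; print(ticket.sign_off())"
```

```text
the job is handed in; nothing more can be done
None
```

The job is done and handed in at about 25 s: the rod lies back in both forks of the rest, all three collars hang between the shoulder and the front fork, and the gripper is clear above it.

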